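Drive the stuck plug out of the mop-handle sleeve

ROBOT

A 6-joint arm with a two-finger parallel gripper is mounted at the origin on the work surface. World frame = base frame: x ahead of the robot, y to its left, z up, the work surface at z = 0. Lengths are in m, angles in rad, forces in N, time in s.
With the tool pointing down it reaches from about 0.375 to 0.75 m from the base axis. Payload 9 kg.
Tool frame: the origin (TCP) lies where the fingers leave the gripper's body, on its centre line; the fingertips stand manip.tcp_to_tips ahead of it and the grasp point (between the pads) lies 54 mm ahead of it (manip.tcp_to_tips is the distance from the TCP to the fingertips, in m); z points along the fingers, y is the line along which they close (so a half turn about z gives the same grasp; the last joint's range is limited). The gripper opens to 85 mm and grips with 20 to 120 N. Pads are 22 mm wide; open, the fingers measure 114 mm over their backs; the gripper's body (76 mm by 85 mm) begins 54 mm behind the grasp point. The pads swing forward as they close: fully open they stand 13 mm farther back than shut.
Start: joints at [1.028, 0.104, 0.097, 1.564, 0, 1.353], TCP at [0.191, 0.569, 0.304] pointing down, gripper open.
Joint ranges: [-2.99, 2.99], [-0.84, 1.86], [-1.1, 1.16], [-1.84, 2.11], [-1.51, 1.56], [-3.14, 3.14]. Speed limits (rad/s): [2.22, 2.22, 2.57, 3.14, 3.14, 3.14].

INTERFACE

Orientations are given as a unit quaternion [w, x, y, z].
In Python, from plant import manip gives the robot as it stands.
- The arm moves only by the tool arm_command, never from a script. Its argument "moves" is a list of rows, each an object of numbers: "gripper": the gripper command: -1 is shut, 1 is fully open, values between are in proportion; "x", "y", "z": the shift along the world's x, y, z in cm; "rx", "ry", "rz": the turn, a rotation vector about the world's x, y, z in degrees. A call has 1 to 5 rows; each row is the pose to reach, as a shift and turn from the pose commanded when the call began; what a row does not reach only later rows make up. A row lasts 1/8 s, in which the tool goes at most 62.5 mm and 10.7 degrees, less where a joint would pass 70% of its speed; a pose out of reach is approached as far as the arm can. A call with a gripper value outside its range is refused whole. The fingers move at their own pace and stop on an object; "squeeze" is the grip in N (left out, the last holds). Time passes only in rows, so rows that repeat a pose let the fingers close. It gives the time, the measured TCP pose, the force, the opening and the grip force at its end, in the units of the state.
- manip.get_state(): the state, without advancing time (a new reading comes with each control period).
- manip.camera(name): name is "side" or "top" or "wrist"; returns a dict with "frame" (480x640x3 uint8, red, green, blue), "depth" (480x640 float32, m along the optical axis (not along the pixel's ray), 0 where there is no reading), "mtx" (3x3 intrinsics, pixels), "rvec" (rotation vector, rad) and "tvec" (3), from world to camera coordinates, as OpenCV has them. Camera axes: x right, y down, z forward; pixel columns grow to the right and rows downward; lengths in m; the calibration is good to about 2 mm. A picture is of the moment at which its call begins.
- manip.job_done(): hands the job in; it is judged then, once.
The state is a dict: "t": time; "q": joint angles; "dq": joint speeds; "joint_efforts": joint torques, N m; "ee_pos": TCP position; "eef_rot": TCP orientation; "force": force on the tool from outside, world axes, zero at the start; "moment": the same for the moment, N m; "gripper_width": finger opening in m; "gripper_force": force on a finger pad.
Only numpy, scipy, OpenCV 4.12 (cv2) and the standard library are available. Lean on these libraries where they do the work, as an engineer would, in place of code of your own. Each camera call takes 0.05 s, during which the arm holds its last target. There are 200 camera calls.

TASK

A red plastic plug is stuck inside the upright steel sleeve held in the blue jig. Take the yellow-handled drift out of the wooden rack, push its shaft down through the sleeve so that the plug drops out of the bottom into the white tray, and go on down until the drift's shoulder meets the plastic seat ring hidden inside the sleeve; press it there for about half a second with about 15 N, never more than 30 N on ring or sleeve. Then let go, leave the drift standing in the sleeve and the plug in the tray, and leave the other things where they are.

Things in the scene. Friction and masses are not known exactly. Their poses are not given: they have to be found in the camera images.
- jig: fixed jig: blue base 150 x 150 x 8 mm; on it a white tray, 110 x 110 mm outside, rim 34 mm and inner floor 13 mm above the table; two dark posts at its y = +/-64 mm and a bridge along y, top 110 mm above the table, hold the sleeve upright over the tray. Origin: centre of underside, z up. Left or right of the rack, yaw within 0.5 rad
- sleeve: fixed upright steel sleeve, 84 mm long, 34 mm outside, open at both ends; bore 18 mm wide in its lower 42 mm, 24 mm above. Origin: on its axis at its lower end, 70 mm above the table; z up; rim 84 mm above the origin. In its lower 41 mm two sprung rubber shoes grip the plug with 5 to 20 N of drag; they leave 14 mm free, so the drift's 12 mm shaft passes ungripped
- seat: holder of the plastic seat ring hidden inside the sleeve. Its pose equals the sleeve's and does NOT show where the ring is: the ring's upper face lies anywhere from 46 to 70 mm above the sleeve's lower end (14 to 38 mm below the rim), different each time, and must be felt. Ring: hole 15 mm, outside 24 mm, firmly fixed, hard
- plug: red plastic plug, cylinder 16 mm across, 22 mm long, 20 g, stuck inside the sleeve out of sight, its underside 6 to 18 mm above the sleeve's lower end. Origin: centre of its underside, z along its axis. It lets go only when pushed wholly out of the sleeve's lower end, then falls into the tray
- drift: drift, 0.16 to 0.26 kg, in one of the rack's holes: steel shaft 12 mm across, 74 mm long, last 3 mm tapered; above it a steel land 20 mm across, 44 mm long, whose lower face is the shoulder that meets the seat ring; above that a yellow round handle 22 mm across, 44 mm long (44 to 88 mm above the shoulder). Origin: on the axis at the shoulder, z up
- drift_tip (a point): the lower tip of the drift's shaft, 74 mm below its origin
- rack: fixed light wooden rack, block 70 x 150 x 82 mm with two holes 16 mm wide at its own y = -40 and +40 mm, x = 0; the drift stands in one of them (shoulder on the block's top) and the awl in the other. Origin: centre of its underside, z up
- awl: awl with a dark wooden pear handle 26 mm across and 45 mm high and a brass collar, standing in the rack's other hole; leave it. Origin: on its axis at the collar's underside
- scrub_brush: bamboo scrub brush 140 x 44 x 38 mm lying on its bristles; leave it. Origin: centre of its underside
- grout_brush: black grout brush 180 mm long; leave it. Origin: underside, near its middle
- dustpan: grey handheld dustpan, pan 150 x 200 mm, 45 mm high; leave it. Origin: underside, near the pan's back wall
- shoehorn: stainless shoehorn 185 mm long lying flat; leave it. Origin: underside, near its middle
- trigger_bottle: translucent trigger bottle 72 mm across, 200 mm high, upright; leave it. Origin: centre of its underside
Mind the look-alikes: they are no part of the job. What is shaped like the drift but turquoise is not meant.

How it is judged:
On the way, in this order (a step that is already met when the one before it is completed fails the run):
1. the drift's tip is inside the sleeve while the plug is still stuck in it (horizontal distance between drift_tip and sleeve below 0.007 m and z of drift_tip in the frame of sleeve below 0.074 m and z of plug in the frame of sleeve above 0 m), for 0.1 s.
2. the plug has come out below and the drift's shoulder is pressed on the seat ring with more than 8 N for 0.3 s (z of plug in the frame of sleeve below -0.025 m and contact force between drift and seat above 8 N), for 0.3 s.
At the end, for the whole second after the job is handed in: The drift stands released and at rest in the sleeve, its shoulder on the seat ring (43 to 72.5 mm above the sleeve's lower end), upright within 0.08 rad and within 6 mm of the sleeve's axis; the plug lies at rest in the white tray; all other things stand within 30 mm of where they were (z of drift in the frame of sleeve between 0.043 and 0.0725 m and horizontal distance between drift and sleeve below 0.006 m and angle between the z axis of drift and the z axis of sleeve, either way round below 0.08 rad and x of plug in the frame of jig between -0.055 and 0.055 m and y of plug in the frame of jig between -0.055 and 0.055 m and height (world z) of plug below 0.043 m and linear speed of drift below 0.02 m/s and linear speed of plug below 0.05 m/s); the robot touches nothing.
It fails at once if the drift bears on the sleeve or on its seat ring with more than 30 N (contact force between drift and sleeve above 30 N or contact force between drift and seat above 30 N).
It fails at once if a bystander is displaced by more than 30 mm (distance of any of awl, scrub_brush, grout_brush, dustpan, shoehorn, trigger_bottle from where it was at the start of the episode above 0.03 m).
It also fails if it takes over 56 s, if anything falls off the work surface, if the arm or the gripper's body presses on something with over 40 N, if the wrist force passes 120 N, or if a joint passes its speed limit or range.

## Working session

There is one attempt and no reset: what is moved stays moved. The work goes in short steps, Python scripts to look and compute and a tool call to move; the robot and the scene stay as the last step left them, time stands still between calls to the robot, and variables do not carry over. Pictures are saved under pics/ and viewed, at most 10 in all, crops included, and the job is handed in when it is done.

Besides the shell and the picture viewer there is one more tool, called after "Emit:" as name(argument=value, ...) on one line, values as JSON. arm_command: Moves the arm, as the interface text tells. Its arguments: {"type":"object","properties":{"moves":{"type":"array"},"squeeze":{"type":"number"}},"required":["moves"]}

```bash
mkdir -p pics; cat > h.py <<'E'
import numpy as np, cv2
from plant import manip
def cam(n):
    c=manip.camera(n); R=cv2.Rodrigues(np.array(c['rvec'],float))[0]
    return c,R,np.array(c['tvec'],float).ravel()
def cloud(c,R,t):
    d=c['depth']; K=np.array(c['mtx']); v,u=np.indices(d.shape)
    P=np.stack([(u-K[0,2])*d/K[0,0],(v-K[1,2])*d/K[1,1],d],-1)
    W=(P-t)@R; W[d<=0]=np.nan
    return W
def save(c,n): cv2.imwrite('pics/'+n,c['frame'][:,:,::-1])
E
python3 - <<'E'
from h import *
for n in ['top','side']:
    c,R,t=cam(n); save(c,n+'1.png'); W=cloud(c,R,t); np.savez('/tmp/'+n,W=W,f=c['frame'],K=c['mtx'],R=R,t=t)
    print(n,-R.T@t)
print(manip.get_state(),manip.tcp_to_tips)
E
```

```text
top [ 0.43619065 -0.01843638  1.15897176]
side [ 0.12467775 -0.73220882  0.86571957]
{'t': 0.1, 'q': array([1.02833726e+00, 1.04681929e-01, 9.65625999e-02, 1.56391782e+00,
       1.81111027e-06, 1.35307964e+00]), 'dq': array([ 0.00065239,  0.00022155, -0.00049085,  0.00026299, -0.00104763,
       -0.00060396]), 'joint_efforts': array([ 5.81723638e-03, -5.58209610e+01,  5.04718995e+01,  1.32076093e-02,
       -2.99552303e-04,  3.09308564e-05]), 'ee_pos': array([0.19132535, 0.56845149, 0.30318381]), 'eef_rot': array([-2.31014348e-04,  1.61658632e-01,  9.86846544e-01, -5.75796691e-04]), 'force': array([ 0.87201821, -0.5426443 ,  0.54162632]), 'moment': array([ 0.00080208, -0.0341018 , -0.03299536]), 'gripper_force': 0.0, 'gripper_width': 0.0855562215737493} 0.0726
```

View pics/top1.png

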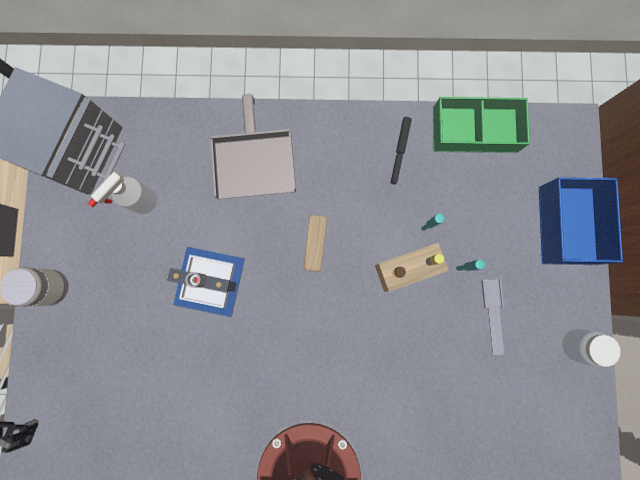

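View pics/side1.png

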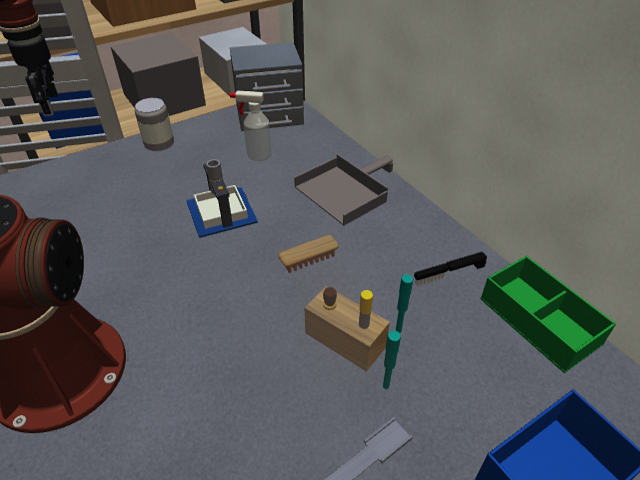

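The top view has the yellow drift at (439,259), the awl at (400,272), turquoise look-alikes at (437,219) and (479,265), and the sleeve at (195,281). The side view confirms all of them.

```bash
python3 - <<'E'
from h import *
D=np.load('/tmp/top.npz'); W=D['W']; f=D['f'].astype(int); 
hsv=cv2.cvtColor(D['f'],cv2.COLOR_RGB2HSV)
v,u=np.indices(W.shape[:2]); z=W[...,2]
def rep(n,m):
    P=W[m]; print(n,m.sum(),'mean',P.mean(0).round(4),'min',P.min(0).round(4),'max',P.max(0).round(4))
def box(a,b,c,d): return (u>=a)&(u<=c)&(v>=b)&(v<=d)
yel=box(425,245,450,270)&(hsv[...,0]>22)&(hsv[...,0]<33)&(hsv[...,1]>150)
rep('yellow',yel); rep('yeltop',yel&(z>.15))
rep('awl',box(390,262,408,282)&(z>.1))
for n,b in [('t1',(415,205,450,235)),('t2',(455,250,490,280))]: rep(n,box(*b)&(z>.05))
rk=box(370,240,455,295)&(abs(z-.082)<.006); rep('rack',rk)
def rect(m):
    r=cv2.minAreaRect(W[m][:,:2].astype(np.float32)); print(r)
rect(rk)
rep('sleeve',box(180,265,212,297)&(z>.145)); 
rect(box(180,265,212,297)&(z>.145))
jb=box(165,240,250,320)&(hsv[...,0]>100)&(hsv[...,0]<125)&(hsv[...,1]>150)&(z<.02); rep('jig',jb);rect(jb)
br=box(160,260,245,300)&(abs(z-.11)<.008); rep('bridge',br);rect(br)
D=np.load('/tmp/side.npz');W=D['W']; z=W[...,2];hsv=cv2.cvtColor(D['f'],cv2.COLOR_RGB2HSV)
rep('yel side',box(355,285,378,318)&(hsv[...,0]>18)&(hsv[...,0]<33)&(hsv[...,1]>150))
rep('yel side top',box(355,285,378,318)&(z>.165))
rep('sl side',box(200,155,226,200)&(z>.14)&(z<.16))
E
```

```text
<stdin>:6: RuntimeWarning: Mean of empty slice.
  ret = um.true_divide(
Traceback (most recent call last):
ValueError: zero-size array to reduction operation minimum which has no identity
```

```bash
python3 - <<'E' 2>&1 | grep -v Warn
from h import *
D=np.load('/tmp/top.npz'); W=D['W']; 
hsv=cv2.cvtColor(D['f'],cv2.COLOR_RGB2HSV)
v,u=np.indices(W.shape[:2]); z=W[...,2]
print(hsv[259,439],W[259,436:443].round(3).tolist(),W[281,195],W[272,400])
def rep(n,m):
    m=m&np.isfinite(z)
    if not m.any(): print(n,'none');return
    P=W[m]; print(n,m.sum(),'mean',P.mean(0).round(4),'min',P.min(0).round(4),'max',P.max(0).round(4))
def box(a,b,c,d): return (u>=a)&(u<=c)&(v>=b)&(v<=d)
yel=box(425,245,450,270)&(hsv[...,0]>22)&(hsv[...,0]<33)&(hsv[...,1]>150)
rep('yellow',yel); rep('yeltop',yel&(z>.15))
rep('awl',box(390,262,408,282)&(z>.1))
for n,b in [('t1',(415,205,450,235)),('t2',(455,250,490,280))]: rep(n,box(*b)&(z>.05))
rk=box(370,240,455,295)&(abs(z-.082)<.006); rep('rack',rk)
def rect(m):
    m=m&np.isfinite(z)
    if m.any(): print(cv2.minAreaRect(W[m][:,:2].astype(np.float32)))
rect(rk)
s=box(175,260,216,302)&(z>.145); rep('sleeve',s); rect(s)
jb=box(165,240,250,320)&(hsv[...,0]>100)&(hsv[...,0]<125)&(hsv[...,1]>150)&(z<.02); rep('jig',jb);rect(jb)
br=box(160,260,245,300)&(abs(z-.11)<.008); rep('bridge',br);rect(br)
D=np.load('/tmp/side.npz');W=D['W']; z=W[...,2];hsv=cv2.cvtColor(D['f'],cv2.COLOR_RGB2HSV)
rep('yel side',box(355,285,378,318)&(hsv[...,0]>18)&(hsv[...,0]<33)&(hsv[...,1]>150))
rep('yel side top',box(355,285,378,318)&(z>.165))
rep('sl side',box(200,155,226,200)&(z>.14)&(z<.16))
E
```

```text
[ 31 106 227] [[0.513, -0.27, 0.168], [0.513, -0.272, 0.17], [0.513, -0.274, 0.169], [0.513, -0.276, 0.17], [0.513, -0.279, 0.168], [0.513, -0.281, 0.167], [0.513, -0.283, 0.169]] [0.45928293 0.26757045 0.10905035] [ 0.48577609 -0.19917638  0.12687454]
yellow none
yeltop none
awl 103 mean [ 0.4862 -0.1993  0.1217] min [ 0.4748 -0.2118  0.1061] max [ 0.498  -0.1881  0.1298]
t1 166 mean [ 0.6013 -0.277   0.1359] min [ 0.593  -0.2904  0.0529] max [ 0.6139 -0.2694  0.1655]
t2 191 mean [ 0.5024 -0.3627  0.1348] min [ 0.4925 -0.3775  0.0533] max [ 0.5144 -0.3557  0.1683]
rack 1634 mean [ 0.4992 -0.2358  0.082 ] min [ 0.4432 -0.3196  0.0764] max [ 0.5579 -0.1577  0.088 ]
((0.5003121495246887, -0.23873716592788696), (0.06991534680128098, 0.15092474222183228), 19.911792755126953)
sleeve 115 mean [0.4609 0.2595 0.1533] min [0.4451 0.2435 0.1456] max [0.4759 0.2787 0.1592]
((0.4613085091114044, 0.26001304388046265), (0.032640401273965836, 0.03264662250876427), 32.52055358886719)
jig 282 mean [0.4702 0.2932 0.0085] min [0.3806 0.1787 0.0021] max [0.5448 0.3442 0.014 ]
((0.46227550506591797, 0.26179733872413635), (0.14585818350315094, 0.1457848697900772), 79.33257293701172)
bridge 604 mean [0.4606 0.2572 0.1105] min [0.4352 0.1896 0.1021] max [0.4883 0.3314 0.1177]
((0.4614526033401489, 0.26039984822273254), (0.13974741101264954, 0.030583195388317108), 79.32942199707031)
yel side 251 mean [ 0.5106 -0.281   0.156 ] min [ 0.5031 -0.2886  0.127 ] max [ 0.5231 -0.2665  0.173 ]
yel side top 108 mean [ 0.5132 -0.278   0.1697] min [ 0.5034 -0.2877  0.1656] max [ 0.5235 -0.2664  0.173 ]
sl side 155 mean [0.4585 0.2579 0.149 ] min [0.4414 0.2409 0.1401] max [0.4753 0.2783 0.1576]
```

Emit:
arm_command(moves=[{"gripper": 0.2, "x": 2.1, "y": -5.6, "z": 1, "rz": -9}, {"gripper": 0.2, "x": 4.2, "y": -11.2, "z": 1, "rz": -18}, {"gripper": 0.2, "x": 6.3, "y": -16.8, "z": 1, "rz": -26}, {"gripper": 0.2, "x": 8.4, "y": -22.4, "z": 1, "rz": -26}, {"gripper": 0.2, "x": 10.5, "y": -28, "z": 1, "rz": -26}])

```text
$.moves[0]: bad value
```

Emit:
arm_command(moves=[{"gripper": 0.2, "x": 2.2, "y": -5.6}, {"gripper": 0.2, "x": 4.4, "y": -11.2}, {"gripper": 0.2, "x": 6.6, "y": -16.8}, {"gripper": 0.2, "x": 8.8, "y": -22.4}, {"gripper": 0.2, "x": 11, "y": -28}])

```text
$.moves[0]: bad value
```

Emit:
arm_command(moves=[{"gripper": 0.2, "x": 2.2, "y": -5.6}, {"gripper": 0.2, "x": 4.4, "y": -11.2}, {"gripper": 0.2, "x": 6.5, "y": -16.8}, {"gripper": 0.2, "x": 6.7, "y": -20.7}, {"gripper": 0.2, "x": 6.7, "y": -20.7}])

```text
$.moves[0]: bad value
```

Emit:
arm_command(moves=[{"gripper": 0.2, "x": 2.1, "y": -5.6, "z": 1, "rx": 0, "ry": 0, "rz": -9}, {"gripper": 0.2, "x": 4.2, "y": -11.2, "z": 1, "rx": 0, "ry": 0, "rz": -18}, {"gripper": 0.2, "x": 6.3, "y": -16.8, "z": 1, "rx": 0, "ry": 0, "rz": -26}, {"gripper": 0.2, "x": 8.4, "y": -22.4, "z": 1, "rx": 0, "ry": 0, "rz": -26}, {"gripper": 0.2, "x": 10.5, "y": -28, "z": 1, "rx": 0, "ry": 0, "rz": -26}])

```text
t: 0.72
ee_pos: [0.2966, 0.287, 0.3136]
eef_rot: [0.0, 0.379, 0.925, 0.0]
force: [1.8, -0.0, 0.3]
gripper_width: 0.0513
gripper_force: 0.0
```

Emit:
arm_command(moves=[{"gripper": 0.2, "x": 3.5, "y": -5, "z": 0, "rx": 0, "ry": 0, "rz": 0}, {"gripper": 0.2, "x": 7, "y": -10, "z": 0, "rx": 0, "ry": 0, "rz": 0}, {"gripper": 0.2, "x": 10.5, "y": -15, "z": 0, "rx": 0, "ry": 0, "rz": 0}, {"gripper": 0.2, "x": 13, "y": -20.5, "z": 0, "rx": 0, "ry": 0, "rz": 0}, {"gripper": 0.2, "x": 15, "y": -26.3, "z": 0, "rx": 0, "ry": 0, "rz": 0}])

```text
t: 1.35
ee_pos: [0.447, 0.0237, 0.3136]
eef_rot: [-0.0, 0.38, 0.925, 0.0]
force: [1.4, 0.9, -0.5]
gripper_width: 0.0515
gripper_force: 0.0
```

Emit:
arm_command(moves=[{"gripper": 0.2, "x": 1.5, "y": -6, "z": 0, "rx": 0, "ry": 0, "rz": 0}, {"gripper": 0.2, "x": 3, "y": -12, "z": 0, "rx": 0, "ry": 0, "rz": 0}, {"gripper": 0.2, "x": 4.5, "y": -18, "z": 0, "rx": 0, "ry": 0, "rz": 0}, {"gripper": 0.2, "x": 6, "y": -24, "z": 0, "rx": 0, "ry": 0, "rz": 0}, {"gripper": 0.2, "x": 6.7, "y": -30.1, "z": 0, "rx": 0, "ry": 0, "rz": 0}])

```text
t: 1.98
ee_pos: [0.5136, -0.2773, 0.3134]
eef_rot: [-0.0, 0.38, 0.925, 0.0]
force: [0.3, 0.6, -0.8]
gripper_width: 0.051
gripper_force: 0.0
```

```bash
python3 - <<'E'
from h import *
s=manip.get_state();print(s['t'],s['ee_pos'],s['eef_rot'],s['q'])
c,R,t=cam('wrist'); save(c,'w1.png'); W=cloud(c,R,t); np.savez('/tmp/w1',W=W,f=c['frame'],K=c['mtx'],R=R,t=t); print(-R.T@t,R)
E
```

```text
1.975 [ 0.51362225 -0.27734613  0.31336733] [-1.81711700e-04  3.79522852e-01  9.25182319e-01  2.19351221e-04] [-7.19129063e-01  5.69765935e-02  6.49980420e-02  1.57930370e+00
  2.97339862e-04  5.94319136e-02]
[ 0.45858738 -0.22527494  0.38375603] [[ 7.02702512e-01  7.11483583e-01  5.38917895e-04]
 [ 6.78272832e-01 -6.70129980e-01  3.01449456e-01]
 [ 2.14837484e-01 -2.11463757e-01 -9.53482006e-01]]
```

View pics/w1.png

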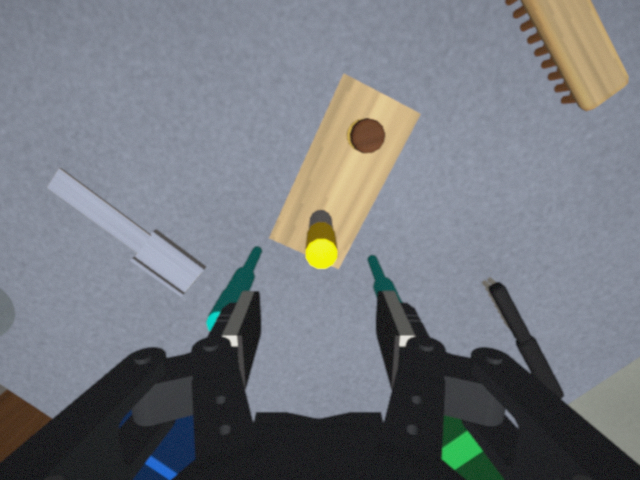

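The wrist view shows the drift's top at (321,254), centred between the fingers, with the turquoise pieces clear on either side. I'll refine the position next.

```bash
python3 - <<'E'
from h import *
D=np.load('/tmp/w1.npz');W=D['W'];z=W[...,2];f=D['f'].astype(int)
v,u=np.indices(z.shape)
m=(abs(u-321)<30)&(abs(v-250)<35)&(f[...,2]<90)&(f[...,0]>150)
print(m.sum(), np.nanmin(z[m]),np.nanmax(z[m]))
t=m&(z>.1655); P=W[t]; print(t.sum(),P.mean(0),P.min(0),P.max(0),np.median(P[:,2]))
(c,r)=cv2.minEnclosingCircle(np.argwhere(t)[:,::-1].astype(np.float32)); print(c,r)
K=D['K'];R=D['R'];tt=D['t'];C=-R.T@tt
d=R.T@np.linalg.inv(K)@[c[0],c[1],1]; print(C+d*(.170-C[2])/d[2])
E
```

```text
801 0.081590468472811 0.17245210707840025
776 [ 0.5150171  -0.27800355  0.1702465 ] [ 0.50507723 -0.28872976  0.16572315] [ 0.52576638 -0.26783736  0.17245211] 0.17030454011609392
(321.2313537597656, 252.5746307373047) 16.16885757446289
[ 0.51510093 -0.27803418  0.17      ]
```

Emit:
arm_command(moves=[{"gripper": 0.2, "x": 0.1, "y": -0.1, "z": -4, "rx": 0, "ry": 0, "rz": 0}, {"gripper": 0.2, "x": 0.1, "y": -0.1, "z": -8, "rx": 0, "ry": 0, "rz": 0}, {"gripper": 0.2, "x": 0.1, "y": -0.1, "z": -10.9, "rx": 0, "ry": 0, "rz": 0}, {"gripper": -0.6, "x": 0.1, "y": -0.1, "z": -10.9, "rx": 0, "ry": 0, "rz": 0}, {"gripper": -0.6, "x": 0.1, "y": -0.1, "z": -10.9, "rx": 0, "ry": 0, "rz": 0}], squeeze=50)

```text
t: 2.65
ee_pos: [0.5147, -0.2765, 0.2062]
eef_rot: [0.001, 0.379, 0.925, -0.0]
force: [0.2, 0.1, -2.1]
gripper_width: 0.0207
gripper_force: 48.9
```

Emit:
arm_command(moves=[{"gripper": -1, "x": 0, "y": 0, "z": 0, "rx": 0, "ry": 0, "rz": 0}, {"gripper": -1, "x": 0, "y": 0, "z": 0, "rx": 0, "ry": 0, "rz": 0}, {"gripper": -1, "x": 0, "y": 0, "z": 0, "rx": 0, "ry": 0, "rz": 0}, {"gripper": -1, "x": 0, "y": 0, "z": 0, "rx": 0, "ry": 0, "rz": 0}])

```text
t: 3.15
ee_pos: [0.5147, -0.2765, 0.2055]
eef_rot: [0.0, 0.38, 0.925, -0.0]
force: [-0.6, 0.7, 0.9]
gripper_width: 0.021
gripper_force: 49.0
```

Emit:
arm_command(moves=[{"gripper": -1, "x": 0, "y": 0, "z": 3, "rx": 0, "ry": 0, "rz": 0}, {"gripper": -1, "x": 0, "y": 0, "z": 8, "rx": 0, "ry": 0, "rz": 0}, {"gripper": -1, "x": 0, "y": 0, "z": 13, "rx": 0, "ry": 0, "rz": 0}, {"gripper": -1, "x": 0, "y": 0, "z": 18, "rx": 0, "ry": 0, "rz": 0}, {"gripper": -1, "x": 0, "y": 0, "z": 18, "rx": 0, "ry": 0, "rz": 0}])

```text
t: 3.78
ee_pos: [0.5152, -0.277, 0.3895]
eef_rot: [0.003, 0.38, 0.925, -0.001]
force: [-0.5, 0.0, -3.0]
gripper_width: 0.0208
gripper_force: 49.4
```

Emit:
arm_command(moves=[{"gripper": -1, "x": -0.4, "y": 4, "z": 0, "rx": 0, "ry": 0, "rz": 0}, {"gripper": -1, "x": -0.9, "y": 9, "z": 0, "rx": 0, "ry": 0, "rz": 0}, {"gripper": -1, "x": -1.4, "y": 14, "z": 0, "rx": 0, "ry": 0, "rz": 0}, {"gripper": -1, "x": -1.9, "y": 19, "z": 0, "rx": 0, "ry": 0, "rz": 0}, {"gripper": -1, "x": -2.4, "y": 24, "z": 0, "rx": 0, "ry": 0, "rz": 0}])

```text
t: 4.4
ee_pos: [0.4899, -0.0348, 0.3834]
eef_rot: [-0.001, 0.38, 0.925, 0.0]
force: [0.5, 0.4, -1.9]
gripper_width: 0.0211
gripper_force: 49.3
```

Emit:
arm_command(moves=[{"gripper": -1, "x": -0.5, "y": 5, "z": 0, "rx": 0, "ry": 0, "rz": 0}, {"gripper": -1, "x": -1, "y": 10, "z": 0, "rx": 0, "ry": 0, "rz": 0}, {"gripper": -1, "x": -1.5, "y": 15, "z": 0, "rx": 0, "ry": 0, "rz": 0}, {"gripper": -1, "x": -1.8, "y": 18, "z": 0, "rx": 0, "ry": 0, "rz": 0}, {"gripper": -1, "x": -1.8, "y": 18, "z": 0, "rx": 0, "ry": 0, "rz": 0}])

```text
t: 5.03
ee_pos: [0.4718, 0.1454, 0.3836]
eef_rot: [-0.001, 0.378, 0.926, -0.0]
force: [-0.5, -0.2, -1.6]
gripper_width: 0.021
gripper_force: 49.4
```

```bash
python3 - <<'E'
from h import *
s=manip.get_state();print(s['t'],s['ee_pos'],s['eef_rot'],s['force'],s['gripper_width'])
for n in ['wrist','side','top']:
    c,R,t=cam(n); W=cloud(c,R,t); np.savez('/tmp/%s2'%n,W=W,f=c['frame'],K=c['mtx'],R=R,t=t); 
    if n!='side':save(c,n+'2.png')
    else: cv2.imwrite('pics/side2.png',cv2.resize(c['frame'][40:240,100:340,::-1],(720,600),interpolation=cv2.INTER_NEAREST))
E
```

```text
5.025 [0.47182401 0.14536867 0.38360118] [-8.19352088e-04  3.78059105e-01  9.25781076e-01 -2.00450864e-04] [-0.52738895 -0.21218109 -1.59145303] 0.020959651330218695
```

View pics/wrist2.png

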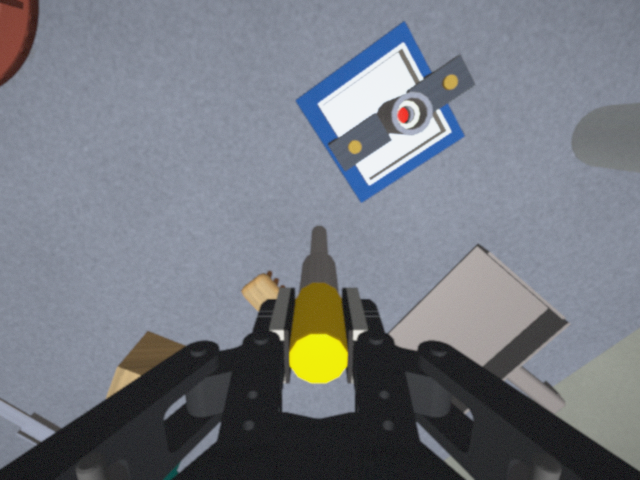

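View pics/side2.png

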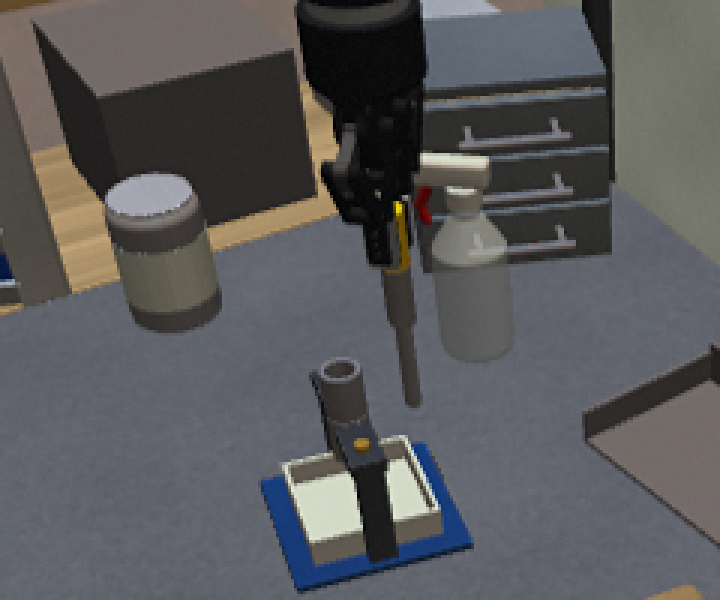

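The wrist view shows the drift gripped with its tip at (318,230), the sleeve rim at (410,114), and the red plug visible inside. Next I'll fit the drift's axis and the sleeve's axis.

```bash
cat > fit.py <<'E'
from h import *
from scipy.optimize import least_squares
def drift(D,ee):
    W=D['W']; z=W[...,2]
    m=(np.hypot(W[...,0]-ee[0],W[...,1]-ee[1])<.03)&(z<ee[2]-.075)&(z>ee[2]-.21)
    P=W[m]; sh=ee[2]-.054-.068
    # shaft & land separated with shoulder height free
    def res(p,P):
        ax=p[0]+p[2]*(P[:,2]-sh); ay=p[1]+p[3]*(P[:,2]-sh)
        return np.hypot(P[:,0]-ax,P[:,1]-ay)-P_r
    d=np.abs(P[:,2]-sh); P=P[d>.006]; P_r=np.where(P[:,2]>sh,.010,.006)
    s=least_squares(lambda p:res(p,P),[ee[0],ee[1],0,0],loss='soft_l1',f_scale=.001)
    print('drift n',len(P),'shoulder xy',s.x[:2],'tilt',s.x[2:],'tip xy',s.x[:2]-.074*s.x[2:],'rms',np.sqrt(np.mean(s.fun**2)),'zmin',P[:,2].min())
    return s.x
def sleeve(D,c0):
    W=D['W'];z=W[...,2]
    r=np.hypot(W[...,0]-c0[0],W[...,1]-c0[1])
    P=W[(r<.024)&(abs(z-.154)<.004)]
    s=least_squares(lambda p:np.clip(np.abs(np.hypot(P[:,0]-p[0],P[:,1]-p[1])-.0145)-.0025,0,None),c0)
    Q=W[(r<.024)&(z<.145)&(z>.116)]
    s2=least_squares(lambda p:np.hypot(Q[:,0]-p[0],Q[:,1]-p[1])-.017,c0,loss='soft_l1',f_scale=.001) if len(Q)>20 else None
    print('rim n',len(P),s.x,np.sqrt(np.mean(s.fun**2)),'z',np.median(P[:,2]),'wall',s2 and s2.x,len(Q),'rect',cv2.minEnclosingCircle(P[:,:2].astype(np.float32)))
E
python3 - <<'E'
from fit import *
ee=np.array([.4718,.1454,.3836])
for n in ['wrist','side','top']:
    D=np.load('/tmp/%s2.npz'%n);print(n)
    for f,a in [(drift,ee),(sleeve,(.461,.26))]:
        try:f(D,a)
        except Exception as e:print(e)
D=np.load('/tmp/top2.npz')
E
```

```text
wrist
drift n 1448 shoulder xy [0.47307162 0.1425479 ] tilt [-0.00372112 -0.00258786] tip xy [0.47334698 0.1427394 ] rms 0.0002932708980788093 zmin 0.1881275513987101
rim n 777 [0.4618695  0.25854411] 4.779148182060712e-05 z 0.15407926112738837 wall [0.46129163 0.25270173] 592 rect ((0.4616711437702179, 0.2584855258464813), 0.017090406268835068)
side
drift n 304 shoulder xy [0.4714549  0.14385748] tilt [-0.00543873  0.00446092] tip xy [0.47185737 0.14352738] rms 0.0013822173213433617 zmin 0.18522644821299314
rim n 76 [0.45965251 0.25902207] 0.0006818170419360648 z 0.15365946178756013 wall [0.45996989 0.26116035] 162 rect ((0.45686882734298706, 0.26012638211250305), 0.019182942807674408)
top
drift n 25 shoulder xy [0.47222994 0.14308781] tilt [-0.01155888 -0.00225362] tip xy [0.4730853  0.14325458] rms 0.0001561356365836819 zmin 0.19172804662348847
rim n 0 [0.461 0.26 ] nan z nan wall None 0 rect ((0.0, 0.0), 0.0)
  return _methods._mean(a, axis=axis, dtype=dtype,
  ret = ret.dtype.type(ret / rcount)
```

Emit:
arm_command(moves=[{"gripper": -1, "x": -0.4, "y": 4, "z": 0, "rx": 0, "ry": 0, "rz": 0}, {"gripper": -1, "x": -0.8, "y": 8, "z": 0, "rx": 0, "ry": 0, "rz": 0}, {"gripper": -1, "x": -1.15, "y": 11.6, "z": 0, "rx": 0, "ry": 0, "rz": 0}, {"gripper": -1, "x": -1.15, "y": 11.6, "z": -1, "rx": 0, "ry": 0, "rz": 0}, {"gripper": -1, "x": -1.15, "y": 11.6, "z": -2, "rx": 0, "ry": 0, "rz": 0}])

```text
t: 5.8
ee_pos: [0.4613, 0.2587, 0.364]
eef_rot: [-0.0, 0.38, 0.925, -0.0]
force: [-0.3, -0.3, -2.0]
gripper_width: 0.0207
gripper_force: 49.9
```

Emit:
arm_command(moves=[{"gripper": -1, "x": 0, "y": 0, "z": 0, "rx": 0, "ry": 0, "rz": 0}, {"gripper": -1, "x": 0, "y": 0, "z": 0, "rx": 0, "ry": 0, "rz": 0}])

```text
t: 6.05
ee_pos: [0.4612, 0.2588, 0.3651]
eef_rot: [0.0, 0.38, 0.925, 0.0]
force: [-0.8, -0.6, -3.3]
gripper_width: 0.0209
gripper_force: 49.8
```

```bash
python3 - <<'E'
from fit import *
s=manip.get_state();ee=s['ee_pos'];print(s['t'],ee,s['eef_rot'],s['force'])
c,R,t=cam('wrist'); W=cloud(c,R,t); save(c,'wrist3.png'); D=dict(W=W)
drift(D,ee); sleeve(D,(.4618,.2585))
E
```

```text
6.05 [0.46120149 0.25883574 0.36506245] [1.01043533e-04 3.80151171e-01 9.24924362e-01 2.51875430e-05] [-0.75343902 -0.57921912 -3.26136477]
drift n 1520 shoulder xy [0.46268148 0.25598883] tilt [-0.0041451  -0.00348094] tip xy [0.46298821 0.25624641] rms 0.0019287220914926584 zmin 0.15506936766255058
rim n 560 [0.46179712 0.25896498] 4.650736874451865e-05 z 0.15412499752654785 wall [0.46148295 0.25890834] 442 rect ((0.46175816655158997, 0.25908637046813965), 0.016814664006233215)
```

View pics/wrist3.png

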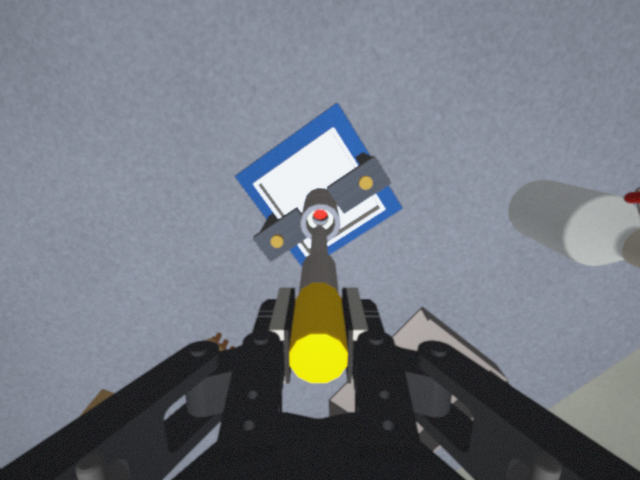

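Emit:
arm_command(moves=[{"gripper": -1, "x": -0.1, "y": 0.28, "z": 0, "rx": 0, "ry": 0, "rz": 0}, {"gripper": -1, "x": -0.1, "y": 0.28, "z": 0, "rx": 0, "ry": 0, "rz": 0}, {"gripper": -1, "x": -0.1, "y": 0.28, "z": 0, "rx": 0, "ry": 0, "rz": 0}])

```text
t: 6.48
ee_pos: [0.46, 0.2625, 0.365]
eef_rot: [0.0, 0.379, 0.925, 0.0]
force: [0.4, 0.7, -2.0]
gripper_width: 0.0208
gripper_force: 49.8
```

```bash
sed -i 's/(z>ee\[2\]-.21)/(z>np.maximum(ee[2]-.21,.16))/' fit.py; python3 - <<'E'
from fit import *
s=manip.get_state();ee=s['ee_pos'];print(s['t'],ee,s['eef_rot'],s['force'],s['moment'])
c,R,t=cam('wrist'); W=cloud(c,R,t); D=dict(W=W)
drift(D,ee); sleeve(D,(.4618,.2585))
E
```

```text
6.475 [0.45998615 0.2625238  0.36504578] [1.24444867e-04 3.79468006e-01 9.25204846e-01 9.66930269e-05] [ 0.37232333  0.7352991  -2.01726027] [ 0.02935524 -0.03106156  0.01187988]
drift n 1448 shoulder xy [0.46145878 0.25966611] tilt [-0.00549191 -0.00237393] tip xy [0.46186518 0.25984178] rms 0.00030175025790685623 zmin 0.1706421593200011
rim n 547 [0.46174491 0.2589682 ] 3.172270992637294e-05 z 0.15408849726236223 wall [0.46213596 0.25904652] 410 rect ((0.46182069182395935, 0.2592508792877197), 0.01699557900428772)
```

Emit:
arm_command(moves=[{"gripper": -1, "x": 0, "y": -0.07, "z": -0.5, "rx": 0, "ry": 0, "rz": 0}, {"gripper": -1, "x": 0, "y": -0.07, "z": -1.2, "rx": 0, "ry": 0, "rz": 0}, {"gripper": -1, "x": 0, "y": -0.07, "z": -1.9, "rx": 0, "ry": 0, "rz": 0}, {"gripper": -1, "x": 0, "y": -0.07, "z": -2.4, "rx": 0, "ry": 0, "rz": 0}, {"gripper": -1, "x": 0, "y": -0.07, "z": -2.5, "rx": 0, "ry": 0, "rz": 0}])

```text
t: 7.15
ee_pos: [0.4598, 0.2617, 0.3394]
eef_rot: [-0.0, 0.38, 0.925, -0.0]
force: [0.2, -0.2, -1.6]
gripper_width: 0.0207
gripper_force: 49.8
```

Emit:
arm_command(moves=[{"gripper": -1, "x": 0, "y": 0, "z": -0.15, "rx": 0, "ry": 0, "rz": 0}, {"gripper": -1, "x": 0, "y": 0, "z": -0.3, "rx": 0, "ry": 0, "rz": 0}, {"gripper": -1, "x": 0, "y": 0, "z": -0.4, "rx": 0, "ry": 0, "rz": 0}])

```text
t: 7.52
ee_pos: [0.46, 0.2618, 0.3359]
eef_rot: [0.0, 0.38, 0.925, 0.0]
force: [-0.8, -0.3, -2.6]
gripper_width: 0.0209
gripper_force: 49.8
```

Emit:
arm_command(moves=[{"gripper": -1, "x": 0, "y": 0, "z": -0.1, "rx": 0, "ry": 0, "rz": 0}, {"gripper": -1, "x": 0, "y": 0, "z": -0.2, "rx": 0, "ry": 0, "rz": 0}])

```text
t: 7.78
ee_pos: [0.46, 0.2618, 0.3339]
eef_rot: [0.0, 0.38, 0.925, 0.0]
force: [-0.3, 0.7, -1.2]
gripper_width: 0.0208
gripper_force: 49.8
```

Emit:
arm_command(moves=[{"gripper": -1, "x": 0, "y": 0, "z": -0.1, "rx": 0, "ry": 0, "rz": 0}, {"gripper": -1, "x": 0, "y": 0, "z": -0.2, "rx": 0, "ry": 0, "rz": 0}, {"gripper": -1, "x": 0, "y": 0, "z": -0.3, "rx": 0, "ry": 0, "rz": 0}])

```text
t: 8.15
ee_pos: [0.46, 0.2617, 0.3308]
eef_rot: [-0.0, 0.38, 0.925, 0.0]
force: [-0.3, 0.1, -1.9]
gripper_width: 0.0207
gripper_force: 49.8
```

Emit:
arm_command(moves=[{"gripper": -1, "x": 0, "y": 0, "z": -0.1, "rx": 0, "ry": 0, "rz": 0}, {"gripper": -1, "x": 0, "y": 0, "z": -0.2, "rx": 0, "ry": 0, "rz": 0}, {"gripper": -1, "x": 0, "y": 0, "z": -0.3, "rx": 0, "ry": 0, "rz": 0}])

```text
t: 8.52
ee_pos: [0.46, 0.2617, 0.3279]
eef_rot: [0.0, 0.38, 0.925, 0.0]
force: [-1.0, 0.7, -2.5]
gripper_width: 0.021
gripper_force: 49.8
```

Emit:
arm_command(moves=[{"gripper": -1, "x": 0, "y": 0, "z": -0.1, "rx": 0, "ry": 0, "rz": 0}, {"gripper": -1, "x": 0, "y": 0, "z": -0.2, "rx": 0, "ry": 0, "rz": 0}, {"gripper": -1, "x": 0, "y": 0, "z": -0.3, "rx": 0, "ry": 0, "rz": 0}])

```text
t: 8.9
ee_pos: [0.46, 0.2618, 0.3249]
eef_rot: [0.0, 0.38, 0.925, 0.0]
force: [-0.8, 0.2, -2.7]
gripper_width: 0.0206
gripper_force: 49.8
```

Emit:
arm_command(moves=[{"gripper": -1, "x": 0, "y": 0, "z": -0.1, "rx": 0, "ry": 0, "rz": 0}, {"gripper": -1, "x": 0, "y": 0, "z": -0.2, "rx": 0, "ry": 0, "rz": 0}, {"gripper": -1, "x": 0, "y": 0, "z": -0.3, "rx": 0, "ry": 0, "rz": 0}])

```text
t: 9.28
ee_pos: [0.46, 0.2618, 0.3219]
eef_rot: [0.0, 0.38, 0.925, 0.0]
force: [0.0, 0.3, -2.6]
gripper_width: 0.0208
gripper_force: 49.8
```

Emit:
arm_command(moves=[{"gripper": -1, "x": 0, "y": 0, "z": -0.1, "rx": 0, "ry": 0, "rz": 0}, {"gripper": -1, "x": 0, "y": 0, "z": -0.2, "rx": 0, "ry": 0, "rz": 0}, {"gripper": -1, "x": 0, "y": 0, "z": -0.3, "rx": 0, "ry": 0, "rz": 0}, {"gripper": -1, "x": 0, "y": 0, "z": -0.4, "rx": 0, "ry": 0, "rz": 0}])

```text
t: 9.78
ee_pos: [0.46, 0.2618, 0.3178]
eef_rot: [0.0, 0.38, 0.925, 0.0]
force: [0.9, -0.2, -2.2]
gripper_width: 0.0205
gripper_force: 49.8
```

Emit:
arm_command(moves=[{"gripper": -1, "x": 0, "y": 0, "z": -0.1, "rx": 0, "ry": 0, "rz": 0}, {"gripper": -1, "x": 0, "y": 0, "z": -0.2, "rx": 0, "ry": 0, "rz": 0}, {"gripper": -1, "x": 0, "y": 0, "z": -0.3, "rx": 0, "ry": 0, "rz": 0}, {"gripper": -1, "x": 0, "y": 0, "z": -0.4, "rx": 0, "ry": 0, "rz": 0}])

```text
t: 10.28
ee_pos: [0.46, 0.2618, 0.3138]
eef_rot: [0.0, 0.38, 0.925, 0.0]
force: [0.5, 0.2, -3.8]
gripper_width: 0.0211
gripper_force: 49.8
```

Emit:
arm_command(moves=[{"gripper": -1, "x": 0, "y": 0, "z": -0.1, "rx": 0, "ry": 0, "rz": 0}, {"gripper": -1, "x": 0, "y": 0, "z": -0.2, "rx": 0, "ry": 0, "rz": 0}, {"gripper": -1, "x": 0, "y": 0, "z": -0.3, "rx": 0, "ry": 0, "rz": 0}, {"gripper": -1, "x": 0, "y": 0, "z": -0.4, "rx": 0, "ry": 0, "rz": 0}])

```text
t: 10.78
ee_pos: [0.46, 0.2618, 0.3099]
eef_rot: [0.0, 0.38, 0.925, 0.0]
force: [-1.0, -0.7, -2.6]
gripper_width: 0.0209
gripper_force: 49.8
```

Emit:
arm_command(moves=[{"gripper": -1, "x": 0, "y": 0, "z": -0.1, "rx": 0, "ry": 0, "rz": 0}, {"gripper": -1, "x": 0, "y": 0, "z": -0.2, "rx": 0, "ry": 0, "rz": 0}, {"gripper": -1, "x": 0, "y": 0, "z": -0.3, "rx": 0, "ry": 0, "rz": 0}, {"gripper": -1, "x": 0, "y": 0, "z": -0.4, "rx": 0, "ry": 0, "rz": 0}, {"gripper": -1, "x": 0, "y": 0, "z": -0.5, "rx": 0, "ry": 0, "rz": 0}])

```text
t: 11.4
ee_pos: [0.4602, 0.2618, 0.3059]
eef_rot: [0.001, 0.38, 0.925, 0.0]
force: [0.1, 0.4, 8.2]
gripper_width: 0.0203
gripper_force: 51.0
```

Emit:
arm_command(moves=[{"gripper": -1, "x": 0, "y": 0, "z": -0.05, "rx": 0, "ry": 0, "rz": 0}, {"gripper": -1, "x": 0, "y": 0, "z": -0.1, "rx": 0, "ry": 0, "rz": 0}])

```text
t: 11.65
ee_pos: [0.4603, 0.2618, 0.3054]
eef_rot: [0.001, 0.38, 0.925, 0.001]
force: [-0.7, -0.6, 7.2]
gripper_width: 0.0208
gripper_force: 50.8
```

Emit:
arm_command(moves=[{"gripper": -1, "x": 0, "y": 0, "z": -0.07, "rx": 0, "ry": 0, "rz": 0}, {"gripper": -1, "x": 0, "y": 0, "z": -0.14, "rx": 0, "ry": 0, "rz": 0}, {"gripper": -1, "x": 0, "y": 0, "z": -0.2, "rx": 0, "ry": 0, "rz": 0}])

```text
t: 12.02
ee_pos: [0.4604, 0.2619, 0.3035]
eef_rot: [0.001, 0.38, 0.925, 0.001]
force: [-1.1, -0.9, 6.6]
gripper_width: 0.0211
gripper_force: 50.8
```

Emit:
arm_command(moves=[{"gripper": -1, "x": 0, "y": 0, "z": -0.2, "rx": 0, "ry": 0, "rz": 0}, {"gripper": -1, "x": 0, "y": 0, "z": -0.4, "rx": 0, "ry": 0, "rz": 0}, {"gripper": -1, "x": 0, "y": 0, "z": -0.6, "rx": 0, "ry": 0, "rz": 0}, {"gripper": -1, "x": 0, "y": 0, "z": -0.8, "rx": 0, "ry": 0, "rz": 0}, {"gripper": -1, "x": 0, "y": 0, "z": -1.0, "rx": 0, "ry": 0, "rz": 0}])

```text
t: 12.65
ee_pos: [0.4605, 0.262, 0.2936]
eef_rot: [0.001, 0.379, 0.925, 0.001]
force: [0.0, -1.0, 9.1]
gripper_width: 0.0209
gripper_force: 50.9
```

Emit:
arm_command(moves=[{"gripper": -1, "x": 0, "y": 0, "z": -0.2, "rx": 0, "ry": 0, "rz": 0}, {"gripper": -1, "x": 0, "y": 0, "z": -0.4, "rx": 0, "ry": 0, "rz": 0}, {"gripper": -1, "x": 0, "y": 0, "z": -0.6, "rx": 0, "ry": 0, "rz": 0}, {"gripper": -1, "x": 0, "y": 0, "z": -0.8, "rx": 0, "ry": 0, "rz": 0}, {"gripper": -1, "x": 0, "y": 0, "z": -1.1, "rx": 0, "ry": 0, "rz": 0}])

```text
t: 13.28
ee_pos: [0.4605, 0.262, 0.2827]
eef_rot: [0.001, 0.379, 0.925, 0.001]
force: [-0.2, 0.4, 9.0]
gripper_width: 0.0205
gripper_force: 50.9
```

Emit:
arm_command(moves=[{"gripper": -1, "x": 0, "y": 0, "z": -0.2, "rx": 0, "ry": 0, "rz": 0}, {"gripper": -1, "x": 0, "y": 0, "z": -0.4, "rx": 0, "ry": 0, "rz": 0}, {"gripper": -1, "x": 0, "y": 0, "z": -0.6, "rx": 0, "ry": 0, "rz": 0}, {"gripper": -1, "x": 0, "y": 0, "z": -0.8, "rx": 0, "ry": 0, "rz": 0}, {"gripper": -1, "x": 0, "y": 0, "z": -1.0, "rx": 0, "ry": 0, "rz": 0}])

```text
t: 13.9
ee_pos: [0.4605, 0.262, 0.2725]
eef_rot: [0.001, 0.379, 0.925, 0.001]
force: [-1.1, 0.1, 7.5]
gripper_width: 0.0205
gripper_force: 50.9
```

Emit:
arm_command(moves=[{"gripper": -1, "x": 0, "y": 0, "z": -0.15, "rx": 0, "ry": 0, "rz": 0}, {"gripper": -1, "x": 0, "y": 0, "z": -0.3, "rx": 0, "ry": 0, "rz": 0}, {"gripper": -1, "x": 0, "y": 0, "z": -0.4, "rx": 0, "ry": 0, "rz": 0}, {"gripper": -1, "x": 0, "y": 0, "z": -0.5, "rx": 0, "ry": 0, "rz": 0}])

```text
t: 14.4
ee_pos: [0.4598, 0.2617, 0.2655]
eef_rot: [-0.0, 0.38, 0.925, -0.0]
force: [-0.1, 0.7, -2.1]
gripper_width: 0.0209
gripper_force: 49.8
```

Emit:
arm_command(moves=[{"gripper": -1, "x": 0, "y": 0, "z": -0.1, "rx": 0, "ry": 0, "rz": 0}, {"gripper": -1, "x": 0, "y": 0, "z": -0.2, "rx": 0, "ry": 0, "rz": 0}, {"gripper": -1, "x": 0, "y": 0, "z": -0.3, "rx": 0, "ry": 0, "rz": 0}])

```text
t: 14.78
ee_pos: [0.46, 0.2617, 0.2628]
eef_rot: [-0.0, 0.38, 0.925, 0.0]
force: [-0.4, 0.7, -2.8]
gripper_width: 0.0211
gripper_force: 49.8
```

Emit:
arm_command(moves=[{"gripper": -1, "x": 0, "y": 0, "z": -0.1, "rx": 0, "ry": 0, "rz": 0}, {"gripper": -1, "x": 0, "y": 0, "z": -0.2, "rx": 0, "ry": 0, "rz": 0}, {"gripper": -1, "x": 0, "y": 0, "z": -0.3, "rx": 0, "ry": 0, "rz": 0}])

```text
t: 15.15
ee_pos: [0.46, 0.2617, 0.2599]
eef_rot: [0.0, 0.38, 0.925, 0.0]
force: [-0.2, 0.5, -1.6]
gripper_width: 0.021
gripper_force: 49.8
```

Emit:
arm_command(moves=[{"gripper": -1, "x": 0, "y": 0, "z": -0.1, "rx": 0, "ry": 0, "rz": 0}, {"gripper": -1, "x": 0, "y": 0, "z": -0.2, "rx": 0, "ry": 0, "rz": 0}, {"gripper": -1, "x": 0, "y": 0, "z": -0.3, "rx": 0, "ry": 0, "rz": 0}])

```text
t: 15.52
ee_pos: [0.46, 0.2617, 0.2571]
eef_rot: [0.0, 0.38, 0.925, 0.0]
force: [-1.9, -1.2, 4.8]
gripper_width: 0.021
gripper_force: 50.5
```

Emit:
arm_command(moves=[{"gripper": -1, "x": 0, "y": 0, "z": -0.04, "rx": 0, "ry": 0, "rz": 0}, {"gripper": -1, "x": 0, "y": 0, "z": -0.08, "rx": 0, "ry": 0, "rz": 0}])

```text
t: 15.78
ee_pos: [0.4601, 0.2617, 0.2571]
eef_rot: [0.0, 0.38, 0.925, 0.0]
force: [-2.9, -1.3, 8.3]
gripper_width: 0.0207
gripper_force: 50.9
```

Emit:
arm_command(moves=[{"gripper": -1, "x": 0, "y": 0, "z": -0.05, "rx": 0, "ry": 0, "rz": 0}, {"gripper": -1, "x": 0, "y": 0, "z": -0.08, "rx": 0, "ry": 0, "rz": 0}, {"gripper": -1, "x": 0, "y": 0, "z": -0.08, "rx": 0, "ry": 0, "rz": 0}, {"gripper": -1, "x": 0, "y": 0, "z": -0.08, "rx": 0, "ry": 0, "rz": 0}, {"gripper": -1, "x": 0, "y": 0, "z": -0.08, "rx": 0, "ry": 0, "rz": 0}])

```text
t: 16.4
ee_pos: [0.4601, 0.2617, 0.257]
eef_rot: [0.001, 0.38, 0.925, 0.0]
force: [-4.4, -2.2, 12.4]
gripper_width: 0.0207
gripper_force: 51.3
```

```bash
python3 - <<'E'
from fit import *
s=manip.get_state();print(s['t'],s['ee_pos'],s['force'],s['moment'])
c,R,t=cam('side'); cv2.imwrite('pics/side3.png',cv2.resize(c['frame'][100:260,140:300,::-1],(600,600),interpolation=cv2.INTER_CUBIC))
E
```

```text
16.4 [0.4601176  0.26173221 0.25702523] [-4.37550596 -2.20169995 12.39109848] [-0.55420017  1.17698641 -0.01221554]
```

View pics/side3.png

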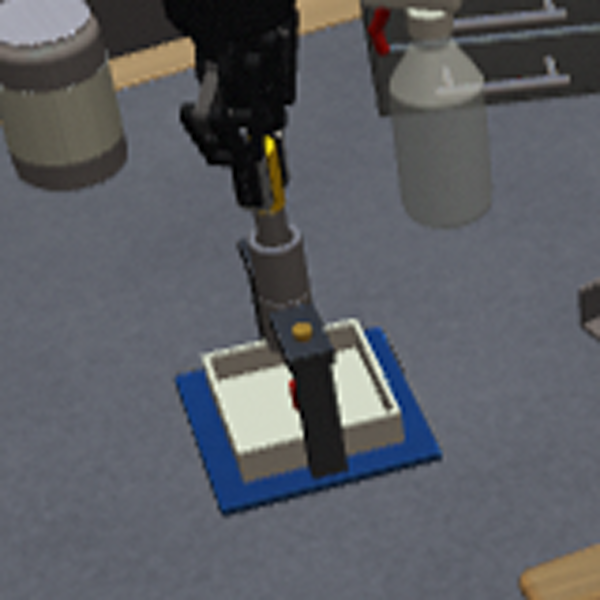

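The plug lies in the tray (red at (295,390)) and the land is inside the sleeve. I'll hold the press a little longer, ease off, and release.

Emit:
arm_command(moves=[{"gripper": -1, "x": 0, "y": 0, "z": 0, "rx": 0, "ry": 0, "rz": 0}, {"gripper": -1, "x": 0, "y": 0, "z": 0, "rx": 0, "ry": 0, "rz": 0}, {"gripper": -1, "x": 0, "y": 0, "z": 0.1, "rx": 0, "ry": 0, "rz": 0}, {"gripper": -1, "x": 0, "y": 0, "z": 0.2, "rx": 0, "ry": 0, "rz": 0}, {"gripper": -1, "x": 0, "y": 0, "z": 0.2, "rx": 0, "ry": 0, "rz": 0}])

```text
t: 17.08
ee_pos: [0.46, 0.2618, 0.2572]
eef_rot: [0.0, 0.38, 0.925, 0.0]
force: [0.2, 0.4, -0.7]
gripper_width: 0.021
gripper_force: 50.0
```

Emit:
arm_command(moves=[{"gripper": -0.1, "x": 0, "y": 0, "z": 0, "rx": 0, "ry": 0, "rz": 0}, {"gripper": 0.3, "x": 0, "y": 0, "z": 0, "rx": 0, "ry": 0, "rz": 0}, {"gripper": 0.3, "x": 0, "y": 0, "z": 0, "rx": 0, "ry": 0, "rz": 0}, {"gripper": 0.3, "x": 0, "y": 0, "z": 0, "rx": 0, "ry": 0, "rz": 0}])

```text
t: 17.58
ee_pos: [0.46, 0.2618, 0.2574]
eef_rot: [0.0, 0.38, 0.925, 0.0]
force: [-0.5, 0.4, 1.5]
gripper_width: 0.0554
gripper_force: 0.0
```

Emit:
arm_command(moves=[{"gripper": 0.3, "x": 0, "y": 0, "z": 2, "rx": 0, "ry": 0, "rz": 0}, {"gripper": 0.3, "x": 0, "y": 0, "z": 5, "rx": 0, "ry": 0, "rz": 0}, {"gripper": 0.3, "x": 0, "y": 0, "z": 9, "rx": 0, "ry": 0, "rz": 0}, {"gripper": 0.3, "x": 0, "y": 0, "z": 13, "rx": 0, "ry": 0, "rz": 0}, {"gripper": 0.3, "x": 0, "y": 0, "z": 13, "rx": 0, "ry": 0, "rz": 0}])

```text
t: 18.2
ee_pos: [0.4607, 0.262, 0.3922]
eef_rot: [0.003, 0.38, 0.925, 0.002]
force: [0.8, -1.3, -0.9]
gripper_width: 0.0552
gripper_force: 0.0
```

```bash
python3 - <<'E'
from fit import *
s=manip.get_state();print(s['t'],s['ee_pos'],s['force'])
c,R,t=cam('wrist'); save(c,'wrist4.png'); W=cloud(c,R,t);z=W[...,2]
f=c['frame'].astype(int)
m=(f[...,0]>120)&(f[...,2]<90)&(f[...,1]>100)&(np.hypot(W[...,0]-.4618,W[...,1]-.259)<.04)&(z>.15)
P=W[m];print(m.sum(),P[:,2].max(),np.median(P[P[:,2]>P[:,2].max()-.006],axis=0))
E
```

```text
18.2 [0.46074803 0.26198687 0.39219631] [ 0.78616073 -1.30225931 -0.88102255]
786 0.39393598425680143 [0.43514118 0.25901946 0.39393598]
```

View pics/wrist4.png

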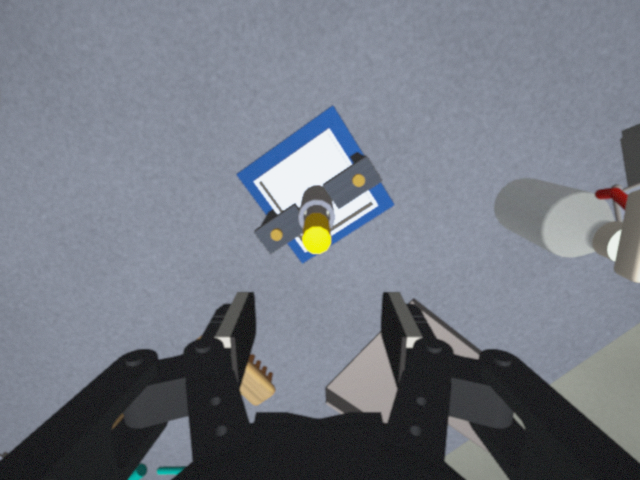

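The wrist view shows the drift standing free in the sleeve, with its top at (317,240). One height and uprightness check, then I'll hand in.

```bash
python3 - <<'E'
from fit import *
c,R,t=cam('wrist'); W=cloud(c,R,t);z=W[...,2]; v,u=np.indices(z.shape)
m=(abs(u-317)<25)&(abs(v-235)<30)&(z>.16)&(z<.25)
P=W[m]; top=P[P[:,2]>P[:,2].max()-.006]
print(P[:,2].max(),np.median(top[:,2]),(top.min(0)+top.max(0))/2)
c,R,t=cam('side'); f=c['frame'].astype(int); W=cloud(c,R,t)
r=(f[...,0]>120)&(f[...,1]<60)&(f[...,2]<60)&(np.hypot(W[...,0]-.4618,W[...,1]-.259)<.08)
print('plug',r.sum(),np.median(W[r],axis=0) if r.any() else '')
E
```

```text
0.2243599566509442 0.22197492817511766 [0.46143279 0.2592409  0.22138924]
plug 1 [0.45186784 0.25763229 0.03864314]
```

```bash
python3 -c "
from plant import manip
print(manip.job_done())"
```

```text
the job is handed in; nothing more can be done
None
```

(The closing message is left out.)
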